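# Hold down the recessed reset button of a bench photometer

## Robot

A 6-joint arm with a two-finger parallel gripper is mounted at the origin on the work surface. World frame = base frame: x ahead of the robot, y to its left, z up, the work surface at z = 0. Lengths are in m, angles in rad, forces in N, time in s.
With the tool pointing down it reaches from about 0.35 to 0.975 m from the base axis. Payload 7.1 kg.
Tool frame: the origin (TCP) lies midway between the tips of the shut fingers; the grasp point (between the pads) lies 19 mm behind it; z points along the fingers, x is the direction in which the jaws open and shut, and the axes are right-handed (so a half turn about z gives the same grasp; the last joint's range is limited). The gripper opens to 88 mm and grips with 3 to 60 N. Pads are 20 mm wide; open, the fingers measure 115 mm over their backs; the gripper's body (75 mm by 178 mm) begins 61 mm behind the grasp point.
Start: joints at [-1.287, 0.423, 1.63, -0, 1.089, -0.019], TCP at [0.186, -0.597, 0.223] pointing down, gripper open.
Joint ranges: [-3, 3], [-0.9, 2.11], [0.09, 2.58], [-1.31, 4.45], [0.11, 2.69], [-2.54, 2.54]. Speed limits (rad/s): [2.39, 2.39, 3.01, 3.14, 3.14, 3.14].

## Interface

Orientations are given as a unit quaternion [w, x, y, z].
In Python, from station import move_pose, movel, movej, command_gripper, wait, inverse_kinematics, read_camera, camera_info, MotionError, job_done, get_time, get_joint_pos, get_qvel, get_effort, get_tcp_pos, get_ee_rot, get_ft_force, get_ft_torque, get_grip_width gives the robot as it stands. Calls block until the motion is done:
- move_pose(position, orientation): joint-space move of the TCP to a pose.
- movel(position, frame=None, v=0.15, until_force=None): straight line of the TCP; frame=None keeps the orientation; v is the mean speed in m/s. With until_force (N) it stops when the force on the tool has changed by that much, and returns True; else False.
- movej(angles): joint-space move.
- command_gripper(opening): opening from 0.0 (shut) to 1.0 (fully open); the grip force is fixed at half the most; returns when the fingers have stopped.
- wait(seconds).
- inverse_kinematics(position, orientation): joint angles nearest the present ones, or None.
- read_camera(name): name is "side" or "top"; returns the picture (384x512x3 uint8, red, green, blue); there is no depth.
- camera_info(name): a dict with "intrinsics" (3x3 intrinsics, pixels), "T" (4x4, takes a point from camera to world coordinates). Camera axes: x right, y up, looking along -z (the intrinsics and any distortion apply to the point x, -y, -z); pixel columns grow to the right and rows downward; lengths in m; the calibration is good to about 2 mm. A picture is of the moment at which its call begins. camera_info takes no time and is no camera call.
A pose or a line that the arm cannot do raises MotionError and nothing moves.
- job_done(): hands the job in, once; it reports no verdict.
Readings, each from a call of its own:
- get_time(): time.
- get_joint_pos(): joint angles.
- get_qvel(): joint speeds.
- get_effort(): joint torques, N m.
- get_tcp_pos(): TCP position.
- get_ee_rot(): TCP orientation.
- get_ft_force(): force on the tool from outside, world axes, zero at the start.
- get_ft_torque(): the same for the moment, N m.
- get_grip_width(): opening from 0.0 (shut) to 1.0 (fully open).
Only numpy, scipy, OpenCV 4.12 (cv2) and the standard library are available. Lean on these libraries where they do the work, as an engineer would, in place of code of your own. Each camera call takes 0.05 s, during which the arm holds its last target. There are 200 camera calls.

## Task

Take the yellow-handled stylus out of its stand, pass its steel tip down through the hole with the red collar on the photometer, and push the red reset button hidden below fully down with it. Keep it fully down for at least two seconds and finish like that: the program ends while the gripper still holds the stylus and the stylus still holds the button down. Leave the button under the blue collar unpressed, and leave the bottle, jar and beaker standing where they are.

Things in the scene. Friction and masses are not known exactly. Their poses are not given: they have to be found in the camera images.
- stylus_center (a point): Centre of the stylus's yellow handle, which is a square bar 18 x 18 mm in section and 56 mm long; z runs up along the stylus, x and y are square to the handle's flat sides. The loose stylus (131 mm long, 60 g) starts upright in its stand, handle up. Below the handle come a black round flange (26 mm diameter, 5 mm thick, top face 28 mm below this point) and a straight steel shaft of 8 mm diameter with a round end; shaft end 103 mm below this point, 70 mm below the flange.
- stylus_tip (a point): The very end of the stylus's steel shaft, on its axis; same axes as stylus_center.
- stylus: The stylus as a whole; origin at the end of the steel shaft, z up along the stylus.
- stand: Fixed grey block 70 x 70 mm, 76 mm high, on a black 90 x 90 x 4 mm foot; origin on the table under its centre. The stylus stands in a 12 mm hole, 74 mm deep, in the middle of its top; the flange rests on the top face, so the handle's centre starts 109 mm above the table, and the stylus comes out after being lifted 70 mm.
- photometer: Fixed cream and charcoal instrument, 180 mm (x) by 280 mm (y), 90 mm high, with a charcoal hood at its +y end that reaches 110 mm; origin on the table under its centre. In a bay in the middle of its top sit two white plug-in modules side by side along y, 66 mm square, tops 96 mm above the table; their order differs from time to time.
- red_hole (a point): Centre of the round hole, 15 mm diameter, in the top face of the module with the red collar (z up). The cover is 6 mm thick with a cavity below. The top of the red button lies 28 mm below this point, centred under the hole.
- blue_hole (a point): The same for the module with the blue collar, which must be left alone.
- red_button: Red round push button, 24 mm diameter, under the red hole. It moves straight down by 6 mm and springs back when released: it starts to move at about 1.5 N, and about 5 N takes it fully down on its stop. Origin on its underside, which is 42 mm below red_hole when not pressed; 48 mm below it when fully down.
- blue_button: Blue round push button, the same, under the blue hole.
- reagent_bottle: Loose white plastic bottle with a blue cap, 54 mm diameter, 110 mm high; origin at the centre of its underside. A bystander.
- sample_jar: Loose small jar with a wide amber-brown band and a white lid, 48 mm diameter, 55 mm high; origin at the centre of its underside. A bystander.
- beaker: Loose white open beaker, 72 mm diameter at the rim, 85 mm high; origin at the centre of its underside. A bystander.
Mind the look-alikes: they are no part of the job. Of the things like the stylus, leave any that is green or turquoise; of the rest the smaller one is meant.

How it is judged:
On the way, in this order (a step that is already met when the one before it is completed fails the run):
1. the stylus is out of its stand, held in the gripper (z of stylus_tip in the frame of stand above 0.078 m and contact force between the fingers and stylus above 1 N), for 0.1 s.
2. the stylus's tip has entered the red-collared hole (horizontal distance between stylus_tip and red_hole below 0.008 m and z of stylus_tip in the frame of red_hole below -0.006 m), for 0.05 s.
3. the stylus keeps the red button fully down for two seconds (z of red_button in the frame of red_hole below -0.047 m and contact force between stylus and red_button above 1.5 N), for 2 s.
At the end, for the whole second after the job is handed in: To the end the gripper holds the stylus, its tip at least 30 mm down the red-collared hole, pressing the red button with over 1.5 N at least 5 of its 6 mm down; blue button less than 1.5 mm down; bottle, jar and beaker upright (0.2 rad) within 25 mm of their starts (all of step 3 and contact force between the fingers and stylus above 1 N and horizontal distance between stylus_tip and red_hole below 0.012 m and z of stylus_tip in the frame of red_hole below -0.03 m and z of blue_button in the frame of blue_hole above -0.0435 m and angle between each of reagent_bottle, sample_jar, beaker's own z axis and vertical below 0.2 rad and distance of each of reagent_bottle, sample_jar, beaker from where it was at the start of the episode below 0.025 m); the arm keeps its last pose, push and grip.
It fails at once if the blue button is pressed (z of blue_button in the frame of blue_hole below -0.045 m).
It fails at once if the bottle, jar or beaker is shifted by more than 25 mm or tipped (distance of any of reagent_bottle, sample_jar, beaker from where it was at the start of the episode above 0.025 m or angle between any of reagent_bottle, sample_jar, beaker's own z axis and vertical above 0.4 rad).
It also fails if it takes over 51 s, if anything falls off the work surface, if the arm or the gripper's body presses on something with over 40 N, if the wrist force passes 120 N, or if a joint passes its speed limit or range.

## Working session

There is one attempt and no reset: what is moved stays moved. The work goes in short steps, each a Python script; the robot and the scene stay as the last script left them, time stands still between calls to the robot, and variables do not carry over. Pictures are saved under pics/ and viewed, about 8 in all and at most 12, crops included, and the job is handed in when it is done.

```bash
mkdir -p pics; python3 - <<'E'
from station import *
import cv2,numpy as np
for n in("side","top"):
    im=read_camera(n); cv2.imwrite(f"pics/{n}0.png",cv2.resize(im[:,:,::-1],(800,600),interpolation=cv2.INTER_CUBIC)); cv2.imwrite(f"{n}0raw.png",im[:,:,::-1])
    c=camera_info(n); print(n,{k:np.round(v,4).tolist() if not isinstance(v,str) else v for k,v in c.items()})
print(get_time(),get_tcp_pos(),get_ee_rot(),get_grip_width())
E
```

```text
side {'intrinsics': [[378.4853, 0.0, 260.1354], [0.0, 378.4853, 193.5269], [0.0, 0.0, 1.0]], 'T': [[0.8096, 0.3681, -0.4572, 0.2613], [-0.5869, 0.5014, -0.6357, -0.475], [-0.0048, 0.783, 0.622, 0.5322], [0.0, 0.0, 0.0, 1.0]]}
top {'intrinsics': [[388.9591, 0.0, 255.4789], [0.0, 388.9591, 190.9111], [0.0, 0.0, 1.0]], 'T': [[-0.0278, 0.9946, -0.0995, 0.5028], [-0.9994, -0.0297, -0.0185, -0.0287], [-0.0213, 0.099, 0.9949, 0.9529], [0.0, 0.0, 0.0, 1.0]]}
0.1 [ 0.1862714  -0.59605975  0.22197684] [-4.20137287e-04  8.05673249e-01 -5.92359789e-01 -5.66364863e-04] 1.0000953746113368
```

View pics/top0.png

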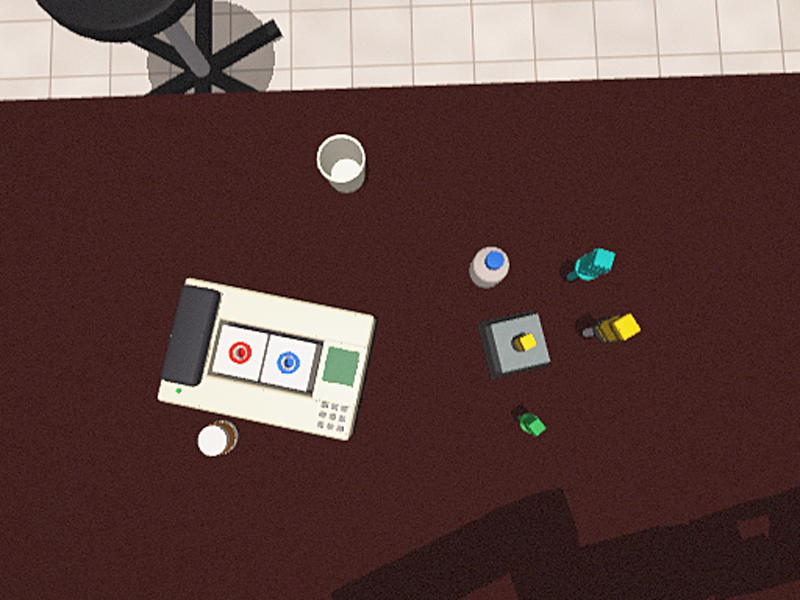

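View pics/side0.png

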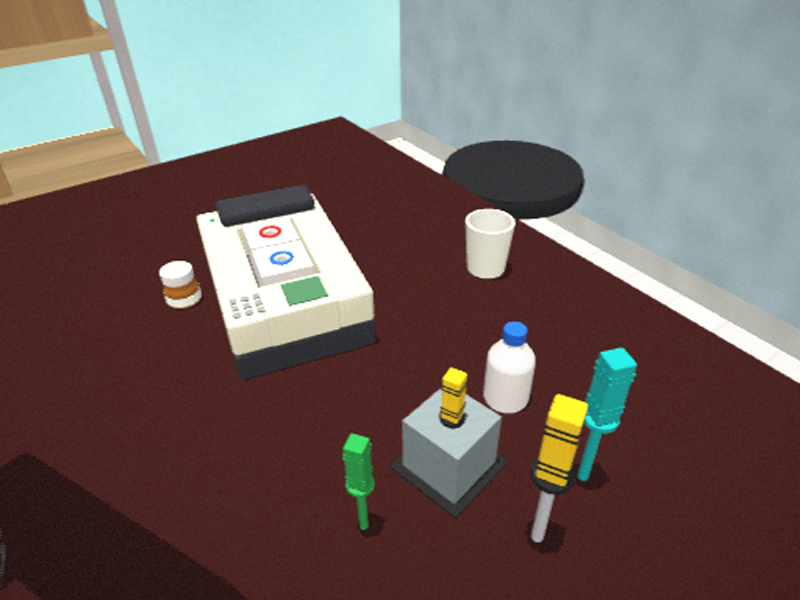

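The top view shows the stand with the small yellow stylus at (524,342), the red collar at (240,352) and the blue one at (289,363). The side view has them at (454,390), (270,231) and (282,258). The large yellow, turquoise and green pieces are decoys. Next I'll enlarge crops.

```bash
cat > h.py <<'E'
from station import *
import cv2,numpy as np
from scipy.optimize import least_squares
def ray(n,u,v):
    c=camera_info(n);K=c["intrinsics"];T=c["T"]
    d=T[:3,:3]@np.array([(u-K[0,2])/K[0,0],-(v-K[1,2])/K[1,1],-1]);return T[:3,3],d
def at(n,u,v,z):
    o,d=ray(n,u,v);return o+d*(z-o[2])/d[2]
def proj(n,p):
    c=camera_info(n);K=c["intrinsics"];T=c["T"]
    q=T[:3,:3].T@(np.array(p)-T[:3,3]);return np.array([K[0,0]*q[0]/-q[2]+K[0,2],K[1,1]*-q[1]/-q[2]+K[1,2]])
def tri(a,b):
    (o1,d1),(o2,d2)=ray("top",*a),ray("side",*b)
    s=np.linalg.lstsq(np.c_[d1,-d2],o2-o1,rcond=None)[0]
    p,q=o1+d1*s[0],o2+d2*s[1];return (p+q)/2,np.linalg.norm(p-q)
E
python3 - <<'E'
import cv2,numpy as np
t=cv2.imread("top0raw.png");s=cv2.imread("side0raw.png")
def c(im,u,v,w,h,k): return cv2.resize(im[v:v+h,u:u+w],(w*k,h*k),interpolation=cv2.INTER_CUBIC)
# 400x300 each
a=c(t,304,194,50,50,8);b=c(t,130,200,80,50,5);b=cv2.resize(c(t,135,202,66,50,6),(396,300))
d=c(s,250,230,80,75,5);e=c(s,150,135,66,50,6)
W=np.zeros((600,800,3),np.uint8)
a=c(t,304,194,66,50,6)
W[:300,:396]=a;W[:300,400:796]=b;W[300:,:396]=c(s,255,230,66,50,6);W[300:,400:796]=e
cv2.imwrite("pics/crop1.png",W)
E
```

```text
(no output)
```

View pics/crop1.png

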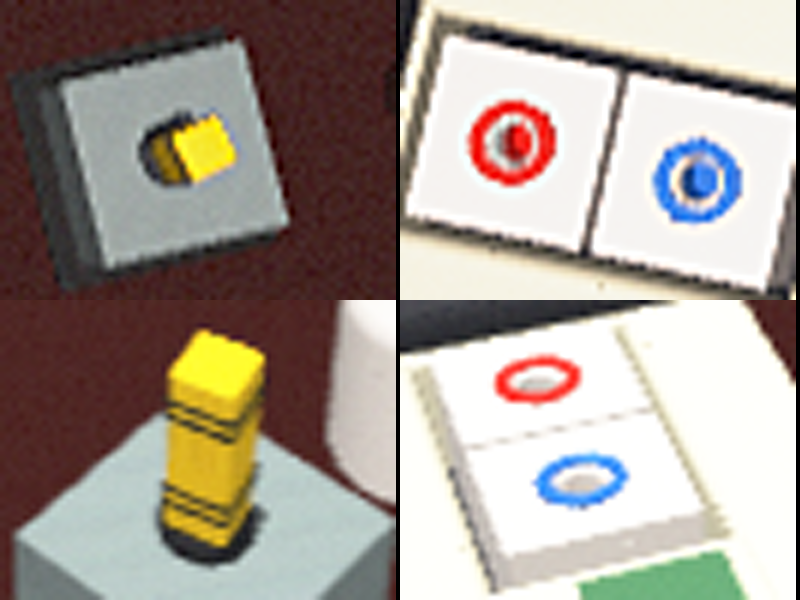

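The crop shows the stylus handle top at (206,148) top view and (217,364) side. The stand corners, in the upper left crop, are (62,85), (243,38), (290,222) and (108,268). The red collar is at (512,143) and (538,380), the blue at (697,180) and (583,480).

```bash
python3 - <<'E'
from h import *
f=lambda x,y,u,v:(u+(x+.5)/6-.5,v+(y+.5)/6-.5)
T1=lambda x,y:f(x,y,304,194);T2=lambda x,y:f(x-400,y,135,202);S1=lambda x,y:f(x,y-300,255,230);S2=lambda x,y:f(x-400,y-300,150,135)
P=lambda *a:print(*[np.round(x,4) for x in a])
P("handle top",*tri(T1(206,148),S1(217,364)),at("top",*T1(206,148),.137),at("side",*S1(217,364),.137))
C=np.array([at("top",*T1(*c),.08) for c in[(62,85),(243,38),(290,222),(108,268)]])
P("stand",C.mean(0),np.linalg.norm(np.roll(C,-1,0)-C,axis=1),[np.degrees(np.arctan2(*(np.roll(C,-1,0)-C)[i,1::-1])) for i in range(4)])
for n,a,b in(("red",T2(512,143),S2(538,380)),("blue",T2(697,180),S2(583,480))):
    P(n,*tri(a,b),at("top",*a,.096),at("side",*b,.096))
H=[at("top",*T1(*c),.137) for c in[(222,113),(238,160)]];P("handle edge",np.degrees(np.arctan2(*(H[1]-H[0])[1::-1])))
B=[at("top",u/1.5625,v/1.5625,z) for u,v,z in[(494,260,.11),(626,327,.2),(532,425,.12),(600,260,.2),(216,439,.055),(342,158,.085)]];P(np.array(B))
E
```

```text
Traceback (most recent call last):
numpy._core._exceptions._UFuncNoLoopError: ufunc 'multiply' did not contain a loop with signature matching types (dtype('<U10'), dtype('float64')) -> None
```

```bash
python3 - <<'E'
from h import *
f=lambda x,y,u,v:(u+(x+.5)/6-.5,v+(y+.5)/6-.5)
T1=lambda x,y:f(x,y,304,194);T2=lambda x,y:f(x-400,y,135,202);S1=lambda x,y:f(x,y-300,255,230);S2=lambda x,y:f(x-400,y-300,150,135)
P=lambda n,*a:print(n,*[np.round(x,4) for x in a])
P("handle top",*tri(T1(206,148),S1(217,364)),at("top",*T1(206,148),.137),at("side",*S1(217,364),.137))
C=np.array([at("top",*T1(*c),.08) for c in[(62,85),(243,38),(290,222),(108,268)]])
P("stand",C.mean(0),np.linalg.norm(np.roll(C,-1,0)-C,axis=1),[np.degrees(np.arctan2(*(np.roll(C,-1,0)-C)[i,1::-1])) for i in range(4)])
for n,a,b in(("red",T2(512,143),S2(538,380)),("blue",T2(697,180),S2(583,480))):
    P(n,*tri(a,b),at("top",*a,.096),at("side",*b,.096))
H=[at("top",*T1(*c),.137) for c in[(222,113),(238,160)]];P("handle edge",np.degrees(np.arctan2(*(H[1]-H[0])[1::-1])))
B=[at("top",u/1.5625,v/1.5625,z) for u,v,z in[(494,260,.11),(626,327,.2),(532,425,.12),(600,260,.2),(216,439,.055),(342,158,.085)]];P("others",np.array(B))
E
```

```text
handle top [ 0.5231 -0.1846  0.1361] 0.0024 [ 0.5221 -0.1837  0.137 ] [ 0.5236 -0.1858  0.137 ]
stand [ 0.5219 -0.1833  0.08  ] [0.0698 0.0701 0.0695 0.0697] [ -77.1027 -168.5813  102.5101   11.6639]
red [0.5201 0.2142 0.0964] 0.003 [0.5188 0.215  0.096 ] [0.5216 0.214  0.096 ]
blue [0.5045 0.1463 0.0958] 0.0025 [0.5034 0.1468 0.096 ] [0.5054 0.1453 0.096 ]
handle edge -163.9792
others [[ 0.637  -0.1471  0.11  ]
 [ 0.5343 -0.2925  0.2   ]
 [ 0.4098 -0.1868  0.12  ]
 [ 0.6185 -0.2658  0.2   ]
 [ 0.3942  0.2613  0.055 ]
 [ 0.7996  0.0658  0.085 ]]
```

```bash
cat >> h.py <<'E'
def q(deg): a=np.radians(deg)/2; return [0,np.cos(a),np.sin(a),0]
def snap(name,tc,sc,w=66,h=50,k=6):
    W=[]
    for n,(u,v) in(("top",tc),("side",sc)):
        im=read_camera(n)[:,:,::-1]; cv2.imwrite(f"{name}_{n}.png",im)
        u,v=int(u-w/2),int(v-h/2);print(n,"crop origin",u,v)
        W.append(cv2.resize(im[v:v+h,u:u+w],(w*k,h*k),interpolation=cv2.INTER_CUBIC))
    cv2.imwrite(f"pics/{name}.png",np.hstack(W))
E
python3 - <<'E'
from h import *
p=get_tcp_pos();movel([p[0],p[1],.30],v=.2)
move_pose([.5226,-.184,.30],q(14))
movel([.5226,-.184,.093],v=.12)
command_gripper(0.0)
print(get_time(),get_tcp_pos(),get_grip_width()*88,get_ft_force())
movel([.5226,-.184,.26],v=.12)
print(get_time(),get_tcp_pos(),get_grip_width()*88,get_ft_force())
snap("lift",proj("top",[.5226,-.184,.22]),proj("side",[.5226,-.184,.22]),66,90,6)
E
```

```text
5.4917 [ 0.52260221 -0.18401561  0.09298203] 19.65519867648589 [ 0.52010727  0.37972494 -0.81819835]
7.0333 [ 0.5221597  -0.18383454  0.2592049 ] 20.070671732685938 [ 0.22954832 -0.00633261 -0.78016656]
top crop origin 313 171
side crop origin 259 150
```

View pics/lift.png

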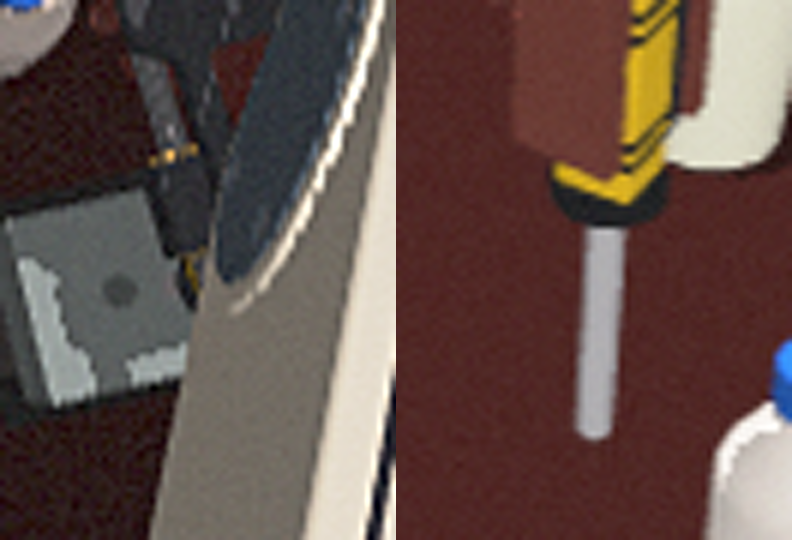

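The stylus is held. In the side crop its tip is at (199,438) and the shaft top at (210,226). I'll compare these with an upright stylus on the TCP axis.

```bash
python3 - <<'E'
from h import *
p=get_tcp_pos()
for z in(-.087,-.017):
    a=(proj("side",p+[0,0,z])-[259,150]+.5)*6-.5;print(np.round(a,1))
for d in([.004,0,0],[0,.004,0]):print(d,((proj("side",p+[0,0,-.087]+np.array(d))-proj("side",p+[0,0,-.087]))*6).round(1))
move_pose([.5202,.2145,.26],q(14))
movel([.5202,.2145,.205],v=.12)
p=get_tcp_pos();print(get_time(),p,get_ft_force())
snap("hover",proj("top",[.52,.2145,.11]),proj("side",[.52,.2145,.12]),66,60,6)
for n,o in(("side",None),("top",None)):
    print(n,proj(n,p+[0,0,-.087]),proj(n,p+[0,0,-.017]))
E
```

```text
[190.3 434.5]
[205. 193.]
[0.004, 0, 0] [13.2 -6.9]
[0, 0.004, 0] [-10.9  -9.4]
9.2167 [0.52062241 0.21420877 0.20525437] [-0.40801846 -0.30100362  0.21130614]
top crop origin 118 194
side crop origin 137 108
side [170.586626   139.14147211] [165.36237684 109.14950799]
top [150.67199997 224.43694963] [140.39784928 223.96791828]
```

View pics/hover.png

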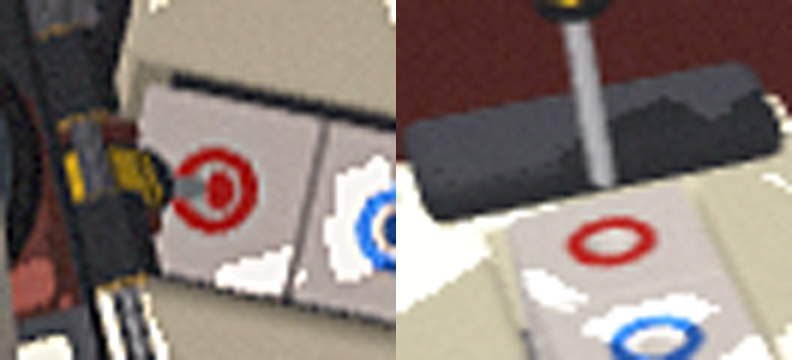

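In the hover view the tip is at about (206,187) in the top crop and (204,186) in the side crop. The red collar centre is at (216,190) and (216,242).

```bash
python3 - <<'E'
from h import *
t=lambda x,y:(118+(x+.5)/6-.5,194+(y+.5)/6-.5)
s=lambda x,y:(137+(x+.5)/6-.5,108+(y+.5)/6-.5)
print("tip",tri(t(206,187),s(204,186)),"hole",tri(t(216,190),s(216,242)))
for z in(.116,.120):print(z,"tip top,side",at("top",*t(206,187),z),at("side",*s(204,186),z))
print("hole",at("top",*t(216,190),.096),at("side",*s(216,242),.096))
p=get_tcp_pos()
movel([p[0],p[1],.194],v=.08)
print(get_tcp_pos())
snap("hover2",(153,225),(174,148),50,50,8)
E
```

```text
tip (array([0.51965386, 0.21061105, 0.12165457]), np.float64(0.0003354134811979784)) hole (array([0.52017408, 0.21351401, 0.09672083]), np.float64(0.002338756938323845))
0.116 tip top,side [0.51992191 0.2121665  0.116     ] [0.52306792 0.22015113 0.116     ]
0.12 tip top,side [0.51984013 0.21101532 0.12      ] [0.52055199 0.21346929 0.12      ]
hole [0.51912697 0.21422446 0.096     ] [0.52159918 0.21399879 0.096     ]
[0.52061551 0.21442883 0.19351705]
top crop origin 128 200
side crop origin 149 123
```

View pics/hover2.png

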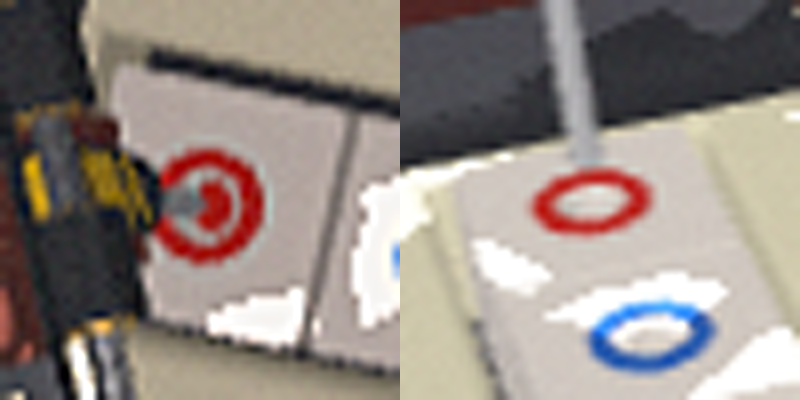

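Tip now at (203,203) top and (187,165) side; collar centre at (210,206) and (192,203).

```bash
python3 - <<'E'
from h import *
t=lambda x,y:(128+(x+.5)/8-.5,200+(y+.5)/8-.5)
s=lambda x,y:(149+(x+.5)/8-.5,123+(y+.5)/8-.5)
print("tip",tri(t(203,203),s(187,165)),"hole",tri(t(210,206),s(192,203)))
# side-view column is independent of tip height: predicted column offset of an aligned tip
hu=proj("side",[.5202,.2142,.096]);
for z in(.106,.110):
    d=(proj("side",[.5202,.2142,z])-hu)*8; e=(proj("top",[.5202,.2142,z])-proj("top",[.5202,.2142,.096]))*8
    print(z,"aligned offset side",d,"seen",(-5,-38)," top",e,"seen",(-7,-3))
for v in np.eye(3)*.001: print((proj("side",v+[.52,.214,.1])-proj("side",[.52,.214,.1]))*8,(proj("top",v+[.52,.214,.1])-proj("top",[.52,.214,.1]))*8)
E
```

```text
tip (array([0.52024728, 0.21145206, 0.10963864]), np.float64(0.001462764843293215)) hole (array([0.51996471, 0.21294423, 0.09702805]), np.float64(0.0022239846851323155))
0.106 aligned offset side [ -5.5171664 -31.6089113] seen (-5, -38)  top [-10.33642825  -0.45390262] seen (-7, -3)
0.11 aligned offset side [ -7.74749624 -44.38690145] seen (-5, -38)  top [-14.53916774  -0.63845713] seen (-7, -3)
[ 3.36148601 -1.14222012] [-0.00577344 -3.65235559]
[-1.60727154 -1.54950373] [-3.62066379  0.10243744]
[-0.55170384 -3.15889481] [-1.03158799 -0.04450969]
```

Tip is off by about (+0.3, -1.4) mm, within the ±3.5 mm clearance. I'll correct it and go down with a force stop.

```bash
python3 - <<'E'
from h import *
x,y=.5203,.2158
movel([x,y,.1935],v=.05)
f0=get_ft_force();print(get_tcp_pos(),f0)
print("entry",movel([x,y,.163],v=.03,until_force=4),get_tcp_pos(),get_ft_force()-f0)
E
```

```text
[0.52033282 0.21593594 0.19362477] [-0.02976529  0.34305399 -0.21973959]
entry False [0.52047419 0.21585301 0.16319888] [ 0.51764853 -0.32068555  0.32925372]
```

```bash
python3 - <<'E'
from h import *
x,y=.5203,.2158
f0=get_ft_force()
for z in np.arange(.159,.1405,-.002):
    hit=movel([x,y,z],v=.02); f=get_ft_force()-f0
    print(round(z,3),get_tcp_pos().round(4),f.round(2))
    if f[2]>11: break
wait(.3);print(get_time(),get_tcp_pos(),get_ft_force()-f0,get_grip_width()*88)
snap("press",(153,225),(172,138),66,60,6)
E
```

```text
0.159 [0.5202 0.2158 0.1588] [-0.92  0.35  0.23]
0.157 [0.5202 0.2158 0.1569] [-0.36 -0.23 -1.88]
0.155 [0.5203 0.2158 0.1549] [ 0.53 -0.09 -0.66]
0.153 [0.5204 0.2159 0.1531] [-0.54 -0.53  1.16]
0.151 [0.5204 0.2158 0.1511] [-0.83  0.03  2.05]
0.149 [0.5204 0.2158 0.149 ] [-1.42 -0.07  3.87]
0.147 [0.5207 0.2161 0.148 ] [-2.94 -0.13 12.01]
13.275 [0.52071535 0.21605785 0.1480277 ] [-2.39132837 -1.00821453 11.0372996 ] 19.370019543405107
top crop origin 120 195
side crop origin 139 108
```

View pics/press.png

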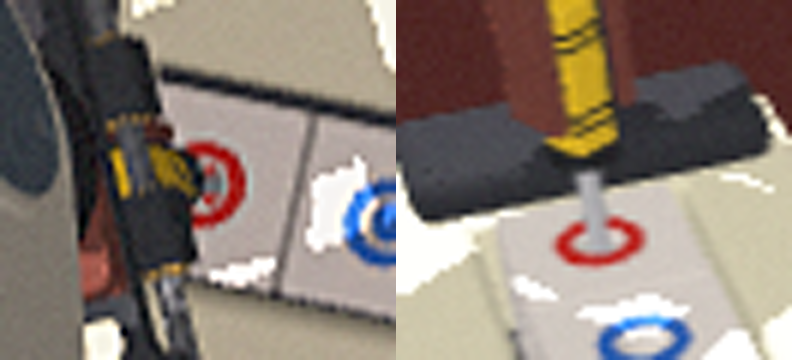

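The shaft goes through the red collar at (204,240) in the side crop. Force rose over about 6 mm and then jumped to 11 N at the predicted stop height. I'll hold for 2.5 s and hand in.

```bash
python3 - <<'E'
from h import *
for _ in range(3): wait(.9);print(get_time(),get_tcp_pos(),get_ft_force(),get_grip_width()*88)
if get_ft_force()[2]>8: job_done();print("done")
E
```

```text
14.275 [0.5207172  0.21606312 0.14803091] [-1.48992262  0.25032305 12.01142826] 19.494179831904983
15.175 [0.5206874  0.21604757 0.14801212] [-2.02675509  0.56180454 11.78776644] 19.69740668882462
16.075 [0.52069041 0.2160704  0.14801183] [-1.1790371  -0.21980621 12.01348155] 19.672585746667124
the job is handed in; nothing more can be done
done
```

I took the small yellow-handled stylus out of its stand, passed its tip through the red-collared hole and pressed the button onto its stop. I held it for about 2.8 s and handed the job in at about 16 s, still gripping and pressing.

**Last checks:**
- **Button:** the push force rose over about 6 mm of travel and then jumped to about 11–12 N at the expected stop height. It stayed steady through the hold, with no drop in TCP height. I inferred "fully down" from force and height, because the button itself can't be seen with the shaft in the hole.
- **Fit:** the side view shows the shaft through the red collar. The sideways force was only about 1–3 N.
- **Grip:** the fingers read about 19.5 mm open on the 18 mm handle and held steady. The small excess is probably a slight yaw misalignment or sensor offset.
- **Disagreement:** the two cameras differed by up to 3 mm on the hole position. I corrected by comparing the tip with the hole in the same pictures.
- **Not checked:** I did not measure the bottle, jar or beaker again at the end. The arm's planned path kept clear of them, and I never went near the blue hole.

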